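Shut and bolt the tile tray

ROBOT

A 6-joint arm with a two-finger parallel gripper is mounted at the origin on the work surface. World frame = base frame: x ahead of the robot, y to its left, z up, the work surface at z = 0. Lengths are in m, angles in degrees, forces in N, time in s.
With the tool pointing down it reaches from about 0.25 to 0.725 m from the base axis. Payload 9.7 kg.
Tool frame: the origin (TCP) lies on the centre line of the jaws, within the pads' length; the fingertips stand 22 mm ahead of it and the grasp point (between the pads) lies 3 mm ahead of it; z points along the fingers, y is the direction in which the jaws open and shut (so a half turn about z gives the same grasp; the last joint's range is limited). The gripper opens to 85 mm and grips with 20 to 120 N. Pads are 22 mm wide; open, the fingers measure 114 mm over their backs; the gripper's body (76 mm by 85 mm) begins 54 mm behind the grasp point. The pads swing forward as they close: fully open they stand 13 mm farther back than shut.
Start: joints at [-67.953, 4.979, 10.078, 95.1, 0, 90], TCP at [0.206, -0.51, 0.253] pointing down, gripper open.
Joint ranges: [-179.16, 179.16], [-48.56, 103.87], [-65.8, 70.77], [-126.05, 130.52], [-82.76, 87.17], [-180, 180]. Speed limits (degrees/s): [127.2, 127.2, 147.25, 180, 180, 180].

INTERFACE

Orientations are given as [roll, pitch, yaw] about the fixed x, y, z axes, in that order (R = Rz(yaw) Ry(pitch) Rx(roll)).
In Python, from workcell import get_obs, camera, camera_params, job_done gives the robot as it stands.
- The arm moves only by the tool servo_tool, never from a script. Its argument "steps" is a list of rows, each an object of numbers: "x", "y", "z": the shift along the world's x, y, z in mm; "yaw": the turn about the world's z in degrees. A call has 1 to 12 rows; each row is the pose to reach, as a shift and turn from the pose measured when the call began; what a row does not reach only later rows make up. A row lasts 1/8 s, in which the tool goes at most 62.5 mm and 10.7 degrees, less where a joint would pass 70% of its speed; a pose out of reach is approached as far as the arm can. A call with a gripper value outside its range is refused whole. "grip" is the finger opening in mm, from 0 to 85.4, set as the call begins (left out, the last holds). The fingers move at their own pace and stop on an object; "grip_force" is the grip in N (left out, the last holds). Time passes only in rows, so rows that repeat a pose let the fingers close. It gives the time, the measured TCP pose, the force and the opening at its end, in the units of the state.
- get_obs(): the state, without advancing time (a new reading comes with each control period).
- camera(name): name is "side" or "top" or "wrist"; returns (picture, depth): 480x640x3 uint8, red, green, blue; 480x640 float32, m along the optical axis (not along the pixel's ray), 0 where there is no reading.
- camera_params(name): a dict with "intrinsics" (3x3 intrinsics, pixels), "rvec" (rotation vector, rad) and "tvec" (3), from world to camera coordinates, as OpenCV has them; the wrist camera has in their place "hand_eye" (4x4, takes a point from camera to tool coordinates, whose origin is the TCP and whose axes are the flange's). Camera axes: x right, y down, z forward; pixel columns grow to the right and rows downward; lengths in m; the calibration is good to about 2 mm. The wrist camera is an equidistant fisheye: a pixel r from the principal point sees the ray r / f radians off the axis. A picture is of the moment at which its call begins: read the wrist's pose just before it. camera_params takes no time and is no camera call.
- job_done(): hands the job in, once; it reports no verdict.
The state is a dict: "time": time; "q": joint angles; "qd": joint speeds; "joint_efforts": joint torques, N m; "ee_pos": TCP position; "tcp_rot": TCP orientation; "wrist_force": force on the tool from outside, world axes, zero at the start; "torque": the same for the moment, N m; "opening": finger opening in m.
Only numpy, scipy, OpenCV 4.12 (cv2) and the standard library are available. Lean on these libraries where they do the work, as an engineer would, in place of code of your own. Each camera call takes 0.05 s, during which the arm holds its last target.

TASK

Swing the open gate of the wooden tile tray fully shut, then shoot the brass bolt across into the blue keeper on the gate. Keep pushing until you feel it seat on the stop inside the keeper and press it there firmly for a moment, without ramming it; then let go. Leave the tiles and the other things on the table alone.

Things in the scene. Friction and masses are not known exactly. Their poses are not given: they have to be found in the camera images.
- tray: Wooden tile tray, fixed to the table, loose tiles on its floor (top 10 mm). Origin on the table right under the keeper's mouth when the gate is shut; z up. Its gateway runs from the origin along +y (0 to 180 mm), the walled floor lies to its +x (walls 45 mm high), the bolt's bed to its -y. The gate opens to the tray's -x side; the bolt slides along the tray's +y to lock.
- bolt_bed (a point): Point on top of the bolt's bed, in the tray frame (0, -65, 52) mm, axes as the tray's. Wooden block, x -35 to 35, y -250 to -5 mm of the tray frame, 50 mm high, steel plate to z = 52 mm. Two dark steel guides bridge the bolt at tray y = -35 to -10 and -120 to -95 mm: 29 mm wide, top at z = 69.5 mm.
- bolt: Loose brass bolt, 0.2 to 0.4 kg, in guides with 1.5 mm play. Origin at the tip of its round nose on its axis (58 mm above the table); bar 14 mm wide, 12 high, runs to its own -y. Upright tail plate 28 mm wide (x), 10 thick, y = -195 to -185 mm, 6 mm below to 30 above the axis: push its rear face low down, or pinch it. Starts 12 to 30 mm short of the keeper; sliding takes 1 to 5 N.
- gate (a joint): Hinge angle of the gate, rad: 0 = fully shut (hard stop); starts 0.3 to 0.6. Vertical hinge line at tray x = 0, y = 180 mm. At angle a the board points from the hinge along (-sin a, -cos a) in the tray frame. Board 12 mm thick, 10 to 178 mm from the hinge, z = 6 to 46 mm. Stiff (0.22 N m), stays where left. If more than about 0.03 open, the bolt strikes the keeper. Push with at most 25 N.
- gate_face (a point): Point on the outer (tray -x) face of the gate board, 100 mm from the hinge, 26 mm above the table: a good place to push. Its axes match the tray's when the gate is shut; push along its +x. A hinge post 56 mm high stands beyond the hinge (tray y = 178 to 200 mm).
- keeper_mouth (a point): Centre of the keeper's mouth on the gate's free end, 58 mm above the table; y points into the bore. Keeper: blue steel box 31 mm wide, 50 long, z 46 to 71 mm. Bore 19 wide, 17 high. A hard stop, set anew each time, ends it 26 to 38 mm deep: hidden and unmeasured, so feel for it. Seated = pressed on it with 3 N or more for 0.1 s (besides sliding drag); over 20 N between bolt and keeper is ramming.
- tile_a: Fired red tile, 58 x 58 x 10 mm, loose in the tray; origin centre of underside. Leave alone.
- tile_b: Blue tile, same size, loose in the tray. Leave alone.
- tile_c: Fired red tile, same size, loose in the tray. Leave alone.
- glaze_jar: Green glass jar with black cap, 54 mm wide, 75 mm high, standing behind the bolt's bed (tray +x side). Leave alone.
- mug: Red mug, 80 mm wide, 85 mm high, to the right. Leave alone.
- brush: Wooden brush lying on the right. Leave alone.
- water_bowl: White bowl, 130 mm wide, 45 mm high, to the right. Leave alone.
Mind the look-alikes: they are no part of the job. Of the things that look like the bolt, the largest one is meant.

How it is judged:
By the outcome, as a careful person would: the job done as asked, in the order asked, and still so for the second after the job is handed in, with the robot touching nothing.
It also fails if it takes over 64 s, if anything falls off the work surface, if the arm or the gripper's body presses on something with over 40 N, if the wrist force passes 120 N, or if a joint passes its speed limit or range.

## Working session

There is one attempt and no reset: what is moved stays moved. The work goes in short steps, Python scripts to look and compute and a tool call to move; the robot and the scene stay as the last step left them, time stands still between calls to the robot, and variables do not carry over. Pictures are saved under pics/ and viewed, and the job is handed in when it is done.

Besides the shell and the picture viewer there is one more tool, called as name([rows], argument=value, ...), one row to a line, values as JSON. servo_tool: Moves the arm, as the interface text tells. Its arguments: {"type":"object","properties":{"steps":{"type":"array"},"grip":{"type":"number"},"grip_force":{"type":"number"}},"required":["steps"]}

```bash
ls; mkdir -p pics; python3 - <<'E'
from workcell import *
import cv2,numpy as np
o=get_obs();print(o)
for n in("top","side","wrist"):
    p,d=camera(n);cv2.imwrite(f"pics/{n}0.png",p[:,:,::-1]);np.savez(f"{n}0.npz",p=p,d=d)
    print(n,camera_params(n))
E
```

```text
pics
{'time': 0.0, 'q': array([-6.79509518e+01,  5.01089310e+00,  1.00342420e+01,  9.51018438e+01,
       -2.17206400e-04,  9.00018511e+01]), 'qd': array([-0.04275386, -0.11202016,  0.00822   ,  0.03707847,  0.07896944,
       -0.02015862]), 'joint_efforts': array([-5.63962549e-04, -5.20389032e+01,  4.64800966e+01,  1.61484873e-02,
       -6.43950693e-05, -1.05104218e-05]), 'ee_pos': array([ 0.20638736, -0.50957293,  0.25258316]), 'tcp_rot': array([-1.79921505e+02,  2.19742173e-04,  2.20471974e+01]), 'wrist_force': array([ 0.43588625, -0.22264175, -0.0401459 ]), 'torque': array([ 0.01052288, -0.01363493, -0.0285551 ]), 'opening': 0.08527262165240901}
top {'intrinsics': array([[528.48376042,   0.        , 313.52364961],
       [  0.        , 528.48376042, 238.01606764],
       [  0.        ,   0.        ,   1.        ]]), 'rvec': array([ 2.14822918, -2.18741191,  0.08988279]), 'tvec': array([-0.11834351,  0.5386123 ,  1.18190139])}
side {'intrinsics': array([[560.32115234,   0.        , 332.23697587],
       [  0.        , 560.32115234, 241.1445432 ],
       [  0.        ,   0.        ,   1.        ]]), 'rvec': array([ 0.81992913, -2.41008902,  1.23795279]), 'tvec': array([0.31510422, 0.2993852 , 1.05817915])}
wrist {'intrinsics': array([[371.64829954,   0.        , 314.85437201],
       [  0.        , 371.64829954, 239.48246606],
       [  0.        ,   0.        ,   1.        ]]), 'hand_eye': array([[-4.92184317e-04, -9.63114931e-01, -2.69089926e-01,
         6.80310990e-02],
       [ 9.99999826e-01, -5.61778886e-04,  1.81624790e-04,
        -3.69435865e-04],
       [-3.26094585e-04, -2.69089790e-01,  9.63115039e-01,
        -1.20640536e-01],
       [ 0.00000000e+00,  0.00000000e+00,  0.00000000e+00,
         1.00000000e+00]])}
```

View pics/top0.png

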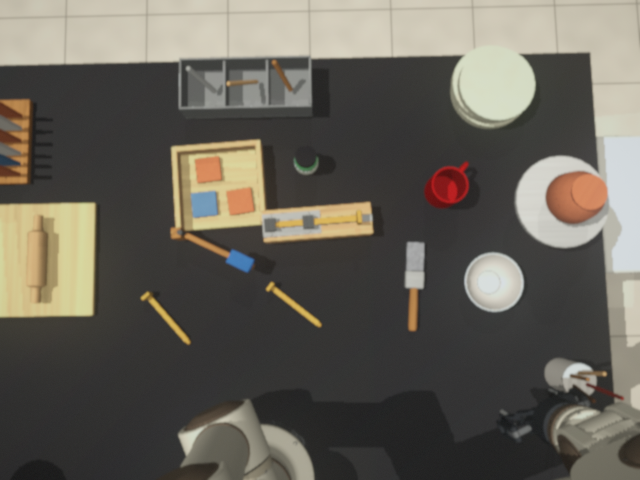

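View pics/side0.png

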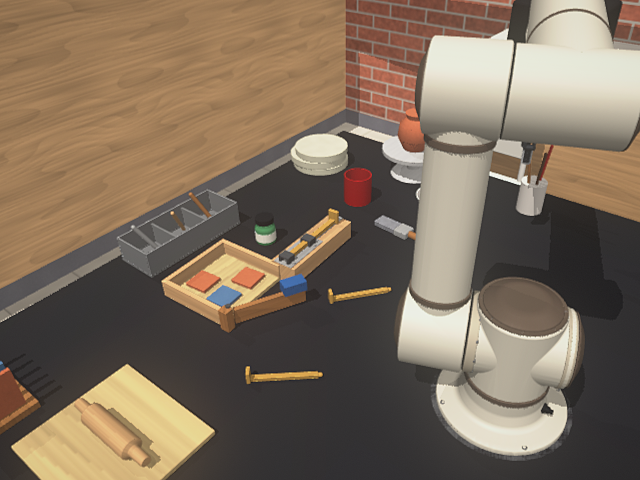

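View pics/wrist0.png

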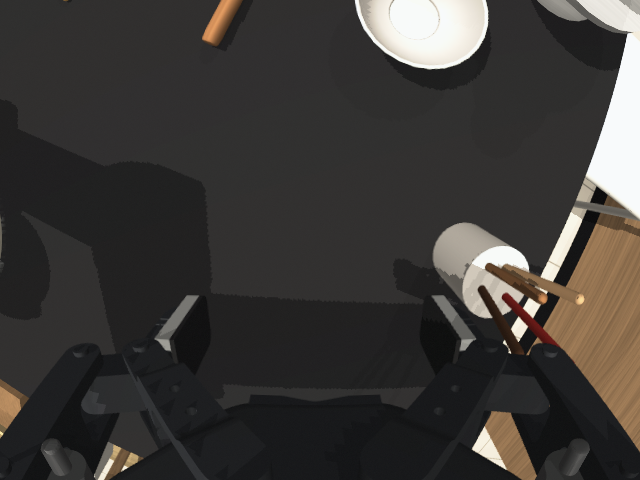

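The top view shows the tray at about (218,187), the hinge at about (176,232), the open gate's blue keeper at (240,261), and the bolt bed from (265,225) to (372,218) with the bolt's tail near (366,214). The two brass pieces at (165,320) and (295,305) are look-alikes. I'll zoom in and measure.

```bash
cat > h.py <<'E'
import numpy as np,cv2
from workcell import *
def ray(n,uv,z):
    c=camera_params(n);R=cv2.Rodrigues(c["rvec"])[0];t=c["tvec"]
    d=R.T@np.linalg.inv(c["intrinsics"])@np.array([uv[0],uv[1],1.]);C=-R.T@t
    s=(z-C[2])/d[2];return C+s*d
def proj(n,P):
    c=camera_params(n);return cv2.projectPoints(np.array(P,float).reshape(-1,3),c["rvec"],c["tvec"],c["intrinsics"],None)[0][:,0]
def cloud(n,d):
    c=camera_params(n);R=cv2.Rodrigues(c["rvec"])[0];K=c["intrinsics"]
    v,u=np.mgrid[:480,:640];P=np.stack([(u-K[0,2])/K[0,0]*d,(v-K[1,2])/K[1,1]*d,d],-1)
    return (P-c["tvec"])@R
E
python3 - <<'E'
from h import *
f=np.load("top0.npz");p=f["p"]
c=p[130:280,160:385][:,:,::-1];cv2.imwrite("pics/topz.png",cv2.resize(c,None,fx=3.5,fy=3.5,interpolation=cv2.INTER_CUBIC))
P=cloud("top",f["d"])
hsv=cv2.cvtColor(p,cv2.COLOR_RGB2HSV)
sub=np.zeros((480,640),bool);sub[190:250,255:380]=1
z=P[...,2]
m=sub&(z>0.035)
r=cv2.minAreaRect(np.argwhere(m)[:,::-1].astype(np.float32));print("bed px",r,cv2.boxPoints(r))
print([np.round(ray("top",q,0.05),4) for q in cv2.boxPoints(r)])
s=np.zeros((480,640),bool);s[240:280,220:260]=1
b=s&(hsv[...,0]>100)&(hsv[...,0]<125)&(hsv[...,1]>120)&(hsv[...,2]>60)
r=cv2.minAreaRect(np.argwhere(b)[:,::-1].astype(np.float32));print("keeper",r,b.sum(),np.median(z[b]))
print([np.round(ray("top",q,0.071),4) for q in cv2.boxPoints(r)])
for (u,v) in [(370,213),(360,215),(320,218),(310,222),(220,190),(176,232),(240,261),(205,240),(200,232),(215,230)]:print(u,v,P[v,u],hsv[v,u])
E
```

```text
bed px ((315.1784973144531, 213.82769775390625), (52.32666015625, 112.46112060546875), 87.63862609863281) [[257.91772 190.0034 ]
 [370.28333 185.36977]
 [372.43927 237.652  ]
 [260.07367 242.28563]]
[array([ 0.6451, -0.0047,  0.05  ]), array([ 0.6507, -0.2583,  0.05  ]), array([ 0.5324, -0.2598,  0.05  ]), array([ 0.5266, -0.0087,  0.05  ])]
keeper ((239.7152862548828, 260.5425109863281), (25.281700134277344, 15.275469779968262), 25.20112419128418) 375 0.07169080852900332
[array([0.4827, 0.0662, 0.071 ]), array([0.5128, 0.0518, 0.071 ]), array([0.4882, 0.0017, 0.071 ]), array([0.4583, 0.0161, 0.071 ])]
370 213 [ 0.58731454 -0.25546031  0.05451417] [ 19  73 186]
360 215 [ 0.57915906 -0.23068286  0.08433078] [ 21 145 207]
320 218 [ 0.57659782 -0.1435878   0.06655527] [ 21 117 210]
310 222 [ 0.56780862 -0.12137024  0.06897569] [ 38  10 105]
220 190 [0.65349001 0.08757452 0.01512861] [ 23  81 218]
176 232 [0.55234207 0.17767687 0.05863628] [ 15 120 168]
240 261 [0.48460997 0.03370897 0.06833224] [105 157 182]
205 240 [0.5386528  0.12532756 0.00134632] [ 13 122  94]
200 232 [ 0.55804332  0.13790686 -0.0023551 ] [15 51 50]
215 230 [5.61771509e-01 1.02125551e-01 4.93063662e-04] [18 49 68]
```

View pics/topz.png

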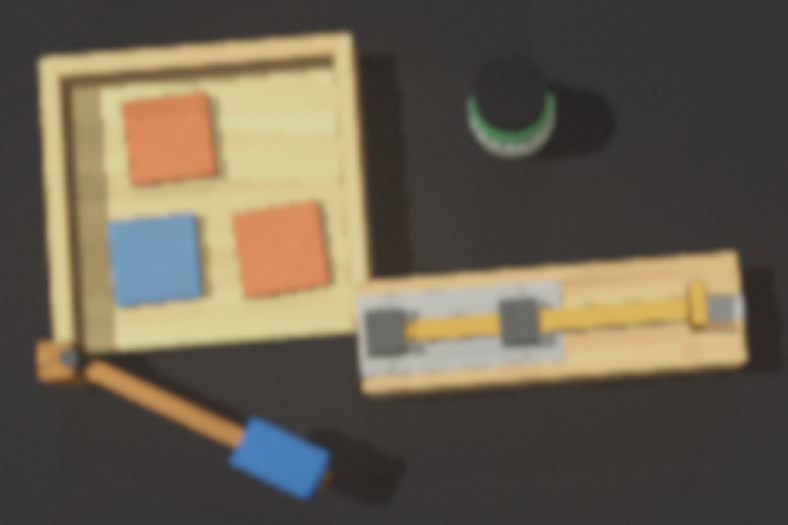

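```bash
python3 - <<'E'
from h import *
f=np.load("top0.npz");p=f["p"];hsv=cv2.cvtColor(p,cv2.COLOR_RGB2HSV)
zz=lambda q:((q[0]+.5)/3.5-.5+160,(q[1]+.5)/3.5-.5+130)
C=[ray("top",zz(q),0.05)[:2] for q in[(357,283),(738,251),(747,366),(363,394)]]
T=np.array([[35,-5],[35,-250],[-35,-250],[-35,-5]])/1000
G=[ray("top",zz(q),0.0695)[:2] for q in[(387,332),(519,322)]]
GT=np.array([[0,-22.5],[0,-107.5]])/1000
post=ray("top",zz((57,361)),0.056)[:2]
A=np.array(list(T)+list(GT));B=np.array(C+G)
a0,b0=A.mean(0),B.mean(0);U,S,V=np.linalg.svd((A-a0).T@(B-b0));R=V.T@U.T;t=b0-R@a0
print("R",R,"t",t,"ang",np.degrees(np.arctan2(R[1,0],R[0,0])));print("resid mm",np.round((A@R.T+t-B)*1000,1))
print("post in tray",(post-t)@R*1000)
def tr(q,z):return np.round((ray("top",zz(q),z)[:2]-t)@R*1000,1)
print("tail",tr((696,285),.088),tr((699,325),.088),tr((705,305),.088),tr((688,305),.088))
K=[[0.4827, 0.0662],[0.5128, 0.0518],[0.4882, 0.0017],[0.4583,0.0161]]
k=(np.array(K)-t)@R;print("keeper tray",np.round(k*1000,1))
e=k[2:].mean(0)-[0,.18];print("gate ang",np.arctan2(-e[0],-e[1]),np.hypot(*e))
np.savez("tray.npz",R=R,t=t)
print("bed z", )
E
```

```text
R [[ 0.99827515 -0.0587088 ]
 [ 0.0587088   0.99827515]] t [ 0.56236568 -0.00991094] ang 3.365701557615066
resid mm [[-0.7 -0.1]
 [-2.3  0.3]
 [ 2.1 -0.1]
 [ 1.1 -0.9]
 [-0.2  1.2]
 [ 0.1 -0.4]]
post in tray [ -0.40885489 188.80384743]
tail [  12.1 -218.5] [ -12.9 -218.3] [  -0.8 -223. ] [ 1.000e-01 -2.126e+02]
keeper tray [[ -75.1   80.7]
 [ -45.9   64.5]
 [ -73.4   15.9]
 [-102.4   32.1]]
gate ang 0.5129417029342704 0.1790299513954227
bed z
```

The tray pose fits within about 2 mm: origin at (0.562, -0.010) and yaw 3.4°. The gate is open 0.51 rad and the bolt nose is about 28 mm short. I'll go to a point outside the gate with the jaws shut.

servo_tool([
  {"x": 20,"y": 50,"yaw": -2},
  {"x": 40,"y": 100,"yaw": -4},
  {"x": 60,"y": 150,"yaw": -6},
  {"x": 80,"y": 200,"yaw": -8},
  {"x": 100,"y": 250,"yaw": -10},
  {"x": 120,"y": 300,"yaw": -12},
  {"x": 140,"y": 350,"yaw": -14},
  {"x": 160,"y": 400,"yaw": -16},
  {"x": 180,"y": 450,"yaw": -18},
  {"x": 200,"y": 500,"yaw": -18.7},
  {"x": 220,"y": 550,"yaw": -18.7},
  {"x": 231,"y": 577,"yaw": -18.7},
], grip=0, grip_force=40)

```text
schema error: expected keys x, y, z, yaw
```

servo_tool([
  {"z": -30},
  {"z": -60},
  {"z": -60},
  {"z": -60},
])

```text
schema error: expected keys x, y, z, yaw
```

```bash
python3 - <<'E'
from h import *
o=get_obs();print(o["time"],o["ee_pos"],o["tcp_rot"],o["opening"],o["wrist_force"])
for n in("wrist","side"):
    p,d=camera(n);cv2.imwrite(f"pics/{n}1.png",p[:,:,::-1])
E
```

```text
0.15 [ 0.20641439 -0.50963701  0.25277673] [-1.79943927e+02 -1.27052353e-03  2.20487701e+01] 0.08527353077362042 [-0.31876183  0.16666394 -0.87226617]
```

View pics/wrist1.png

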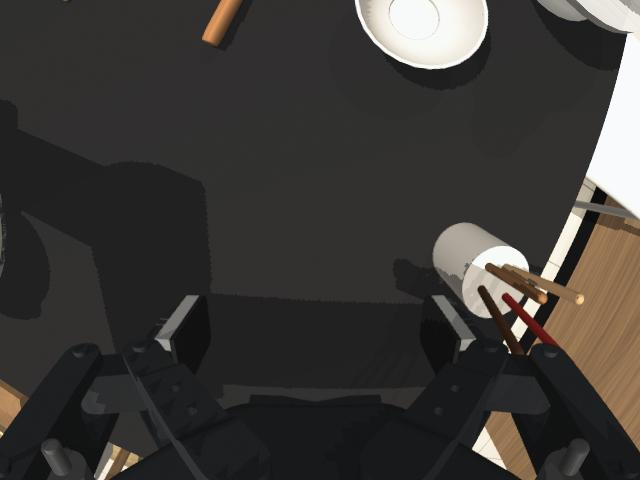

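View pics/side1.png

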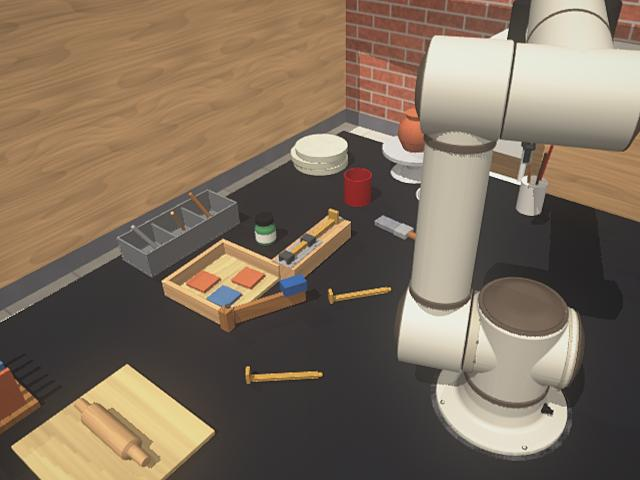

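The pictures are unchanged and the calls were refused, because every row needs all four keys. I'll send them again in full.

servo_tool([
  {"x": 20,"y": 50,"z": 0,"yaw": -2},
  {"x": 40,"y": 100,"z": 0,"yaw": -4},
  {"x": 60,"y": 150,"z": 0,"yaw": -6},
  {"x": 80,"y": 200,"z": 0,"yaw": -8},
  {"x": 100,"y": 250,"z": 0,"yaw": -10},
  {"x": 120,"y": 300,"z": 0,"yaw": -12},
  {"x": 140,"y": 350,"z": 0,"yaw": -14},
  {"x": 160,"y": 400,"z": 0,"yaw": -16},
  {"x": 180,"y": 450,"z": 0,"yaw": -18},
  {"x": 200,"y": 500,"z": 0,"yaw": -18.7},
  {"x": 220,"y": 550,"z": 0,"yaw": -18.7},
  {"x": 231,"y": 577,"z": 0,"yaw": -18.7},
], grip=0, grip_force=40)

```text
time: 1.75
ee_pos: [0.44, 0.0453, 0.2527]
tcp_rot: [-178.9, 0.0, 5.3]
wrist_force: [-0.5, -0.4, 0.7]
opening: 0.0001
```

servo_tool([
  {"x": 0,"y": 0,"z": -30,"yaw": 0},
  {"x": 0,"y": 0,"z": -60,"yaw": 0},
  {"x": 0,"y": 0,"z": -60,"yaw": 0},
  {"x": 0,"y": 0,"z": -60,"yaw": 0},
])

```text
time: 2.25
ee_pos: [0.4402, 0.0449, 0.194]
tcp_rot: [-178.9, -0.0, 5.2]
wrist_force: [0.2, -0.4, 0.6]
opening: 0.0001
```

```bash
python3 - <<'E'
from h import *
o=get_obs();print(o["time"],o["ee_pos"],o["tcp_rot"],o["opening"],o["wrist_force"])
f=np.load("tray.npz");print((o["ee_pos"][:2]-f["t"])@f["R"])
for n in("wrist","side"):
    p,d=camera(n);cv2.imwrite(f"pics/{n}1.png",p[:,:,::-1])
E
```

```text
2.25 [0.44023792 0.0448814  0.19395224] [-1.78914594e+02 -2.79559073e-02  5.24716402e+00] 0.00013920268714641385 [ 0.19466307 -0.35403939  0.63918404]
[-0.11870032  0.06186781]
```

View pics/wrist1.png

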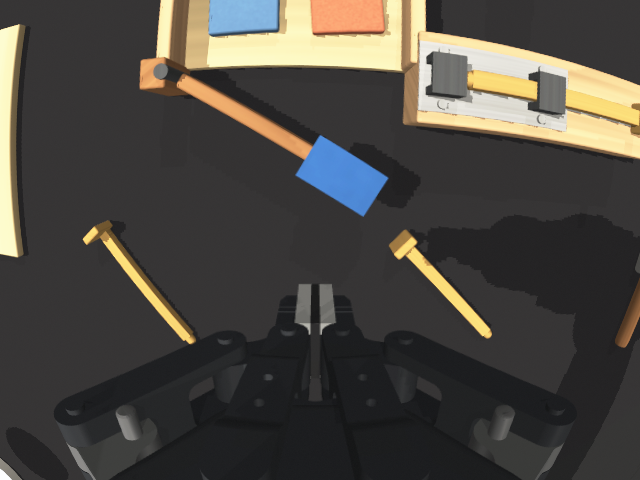

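View pics/side1.png

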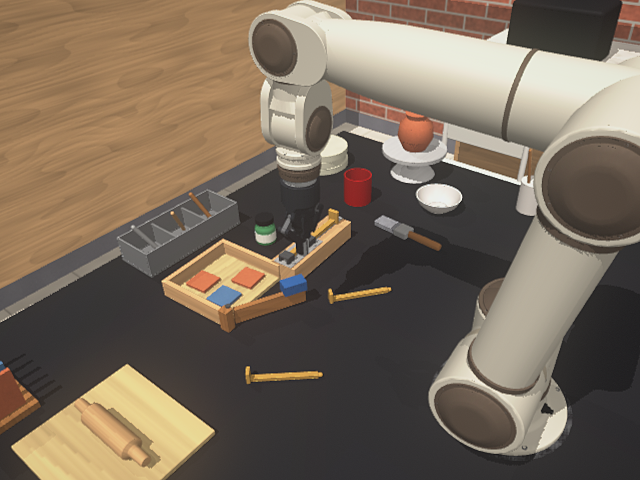

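The wrist view shows the closed fingertips at (315,300), the gate from (165,75) to the keeper at (340,175), and the bolt's guides at (450,75) and (548,92). Next I descend outside the gate.

servo_tool([
  {"x": -3,"y": 33,"z": 0,"yaw": -2},
  {"x": -3,"y": 33,"z": -50,"yaw": -2},
  {"x": -3,"y": 33,"z": -100,"yaw": -2},
  {"x": -3,"y": 33,"z": -140,"yaw": -2},
  {"x": -3,"y": 33,"z": -150,"yaw": -2},
  {"x": -3,"y": 33,"z": -150,"yaw": -2},
  {"x": -3,"y": 33,"z": -150,"yaw": -2},
])

```text
time: 3.22
ee_pos: [0.4413, 0.0504, 0.0462]
tcp_rot: [-177.7, -0.2, 5.2]
wrist_force: [-0.0, -0.2, 0.7]
opening: -0.0002
```

```bash
python3 - <<'E'
from h import *
o=get_obs();print(o["time"],o["ee_pos"],o["tcp_rot"],o["opening"],o["wrist_force"])
f=np.load("tray.npz");print((o["ee_pos"][:2]-f["t"])@f["R"])
for n in("wrist",):
    p,d=camera(n);cv2.imwrite(f"pics/{n}2.png",p[:,:,::-1])
E
```

```text
3.225 [0.44126576 0.05044032 0.04623962] [-177.72455518   -0.22948138    5.23001033] -0.00015226748722212464 [-0.04392337 -0.20091169  0.68022656]
[-0.1173479  0.0673568]
```

View pics/wrist2.png

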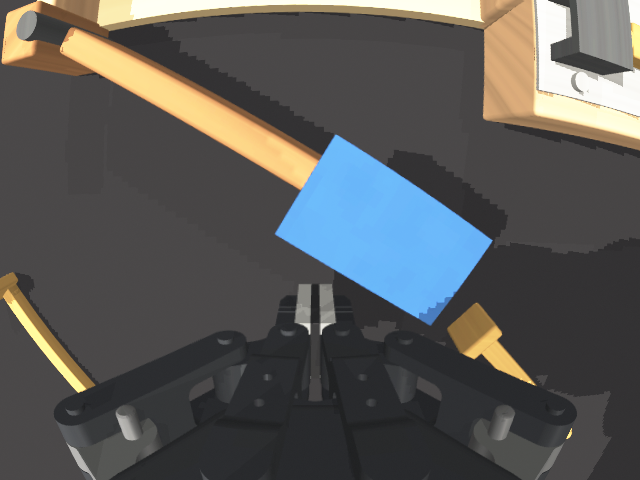

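```bash
python3 - <<'E'
from h import *
o=get_obs();print({k:np.round(v,3) for k,v in o.items()})
E
```

```text
{'time': np.float64(3.275), 'q': array([  5.175,  -8.645, -26.212,  72.211,   2.273, 179.943]), 'qd': array([-0.004,  0.025, -0.48 , -0.338, -0.074, -0.102]), 'joint_efforts': array([-1.0000e-03, -3.5884e+01,  4.5443e+01, -1.0000e-03,  1.3200e-01,
        0.0000e+00]), 'ee_pos': array([0.441, 0.05 , 0.046]), 'tcp_rot': array([-177.727,   -0.224,    5.231]), 'wrist_force': array([-0.548, -0.024,  0.454]), 'torque': array([-0.026,  0.01 , -0.051]), 'opening': np.float64(-0.0)}
```

servo_tool([
  {"x": 0,"y": 0,"z": 0,"yaw": 0},
])

```text
time: 3.4
ee_pos: [0.4419, 0.0505, 0.0472]
tcp_rot: [-177.7, -0.3, 5.2]
wrist_force: [-0.5, -0.8, 0.2]
opening: 0.0002
```

```bash
python3 - <<'E'
from h import *
o=get_obs();print({k:np.round(v,3) for k,v in o.items()})
E
```

```text
{'time': np.float64(3.4), 'q': array([  5.172,  -8.689, -26.122,  72.246,   2.277, 179.945]), 'qd': array([ 0.   , -0.389,  1.084,  0.239,  0.025, -0.002]), 'joint_efforts': array([-2.0000e-03, -3.6124e+01,  4.5721e+01, -6.9000e-02,  1.2800e-01,
       -0.0000e+00]), 'ee_pos': array([0.442, 0.05 , 0.047]), 'tcp_rot': array([-177.723,   -0.324,    5.227]), 'wrist_force': array([-0.467, -0.808,  0.203]), 'torque': array([-0.046, -0.014, -0.027]), 'opening': np.float64(0.0)}
```

Joint 6 is at its 180° limit, and yaw = q1 − q6 + 180, so yaw must stay above q1 here. I'll lift, turn to about 16° yaw and carry on.

servo_tool([
  {"x": 0,"y": 0,"z": 40,"yaw": 3},
  {"x": 0,"y": 0,"z": 60,"yaw": 11},
  {"x": -5,"y": 37,"z": 60,"yaw": 11},
  {"x": -5,"y": 37,"z": 60,"yaw": 11},
  {"x": -5,"y": 37,"z": 60,"yaw": 11},
])

```text
time: 4.03
ee_pos: [0.4369, 0.0874, 0.1075]
tcp_rot: [-177.7, -0.3, 16.3]
wrist_force: [-0.0, 0.1, 0.3]
opening: -0.0002
```

```bash
python3 - <<'E'
from h import *
o=get_obs();print({k:np.round(v,4) for k,v in o.items()})
E
```

```text
{'time': np.float64(4.025), 'q': array([  9.9644,  -9.8486, -20.3799,  79.3756,   2.2836, 173.6941]), 'qd': array([-0.8915,  0.1581, -0.3218, -0.1503,  0.0051,  0.03  ]), 'joint_efforts': array([ 7.02400e-01, -3.60950e+01,  4.70025e+01, -2.03000e-02,
        1.63700e-01,  3.67000e-02]), 'ee_pos': array([0.4369, 0.0874, 0.1075]), 'tcp_rot': array([-177.7405,   -0.3434,   16.2654]), 'wrist_force': array([-0.0337,  0.0964,  0.2504]), 'torque': array([-0.0264, -0.0115,  0.0384]), 'opening': np.float64(-0.0002)}
```

servo_tool([
  {"x": 0,"y": 0,"z": -30,"yaw": 0},
  {"x": 0,"y": 0,"z": -53,"yaw": 0},
  {"x": 0,"y": 0,"z": -53,"yaw": 0},
  {"x": 15,"y": 1,"z": -53,"yaw": 0},
  {"x": 30,"y": 2,"z": -53,"yaw": 0},
  {"x": 40,"y": 2,"z": -53,"yaw": 0},
  {"x": 48,"y": 3,"z": -53,"yaw": 0},
  {"x": 56,"y": 3,"z": -53,"yaw": 0},
  {"x": 64,"y": 4,"z": -53,"yaw": 0},
  {"x": 72,"y": 4,"z": -53,"yaw": 0},
  {"x": 78,"y": 5,"z": -53,"yaw": 0},
  {"x": 78,"y": 5,"z": -53,"yaw": 0},
])

```text
time: 5.52
ee_pos: [0.5156, 0.0925, 0.0545]
tcp_rot: [-177.7, -0.4, 16.3]
wrist_force: [0.1, 0.3, -0.3]
opening: -0.0
```

```bash
cat > s.py <<'E'
from h import *
import sys
o=get_obs();f=np.load("tray.npz")
print(o["time"],"tray",np.round((o["ee_pos"][:2]-f["t"])@f["R"]*1000,1),"z",o["ee_pos"][2],o["tcp_rot"],"F tray",np.round(o["wrist_force"][:2]@f["R"],2),o["wrist_force"][2],o["q"])
for a in sys.argv[2:]:
    p,d=camera(a);cv2.imwrite(f"pics/{a}{sys.argv[1]}.png",p[:,:,::-1]);np.savez(f"{a}{sys.argv[1]}.npz",p=p,d=d)
E
python3 s.py 3 wrist top
```

```text
5.525 tray [-40.6 105. ] z 0.05453042747661285 [-177.74027657   -0.39021148   16.26634031] F tray [0.08 0.29] -0.2932112797046794 [  9.02474765   2.26108321 -14.85128653  72.78552566   2.29087674
 172.75275293]
```

View pics/wrist3.png

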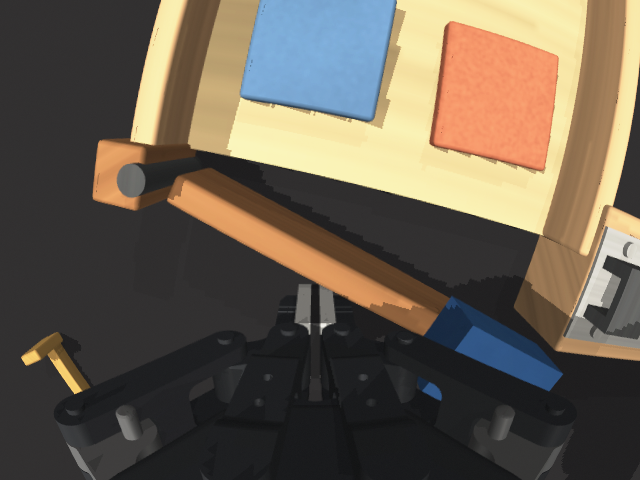

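The view shows the fingertips at (315,295) just reaching the board, with the keeper at (495,345). I'll push on gently.

servo_tool([
  {"x": 4,"y": 0,"z": 0,"yaw": 0},
  {"x": 8,"y": 0,"z": 0,"yaw": 0},
  {"x": 12,"y": 1,"z": 0,"yaw": 0},
])

```text
time: 6.0
ee_pos: [0.5274, 0.0934, 0.0546]
tcp_rot: [-177.7, -0.4, 16.3]
wrist_force: [-2.7, -0.9, 0.3]
opening: 0.0
```

servo_tool([
  {"x": 4,"y": 0,"z": 0,"yaw": 0},
  {"x": 7,"y": 0,"z": 0,"yaw": 0},
])

```text
time: 6.25
ee_pos: [0.5347, 0.0933, 0.0546]
tcp_rot: [-177.8, -0.4, 16.3]
wrist_force: [-3.3, -2.3, 0.5]
opening: -0.0003
```

```bash
python3 s.py 4 wrist
```

```text
6.25 tray [-21.5 104.7] z 0.054611830870691325 [-177.75715512   -0.37076999   16.25268541] F tray [-3.41 -2.15] 0.459375501455822 [  8.8000452    4.8356125  -12.13500637  72.95280481   2.27197986
 172.5416204 ]
```

View pics/wrist4.png

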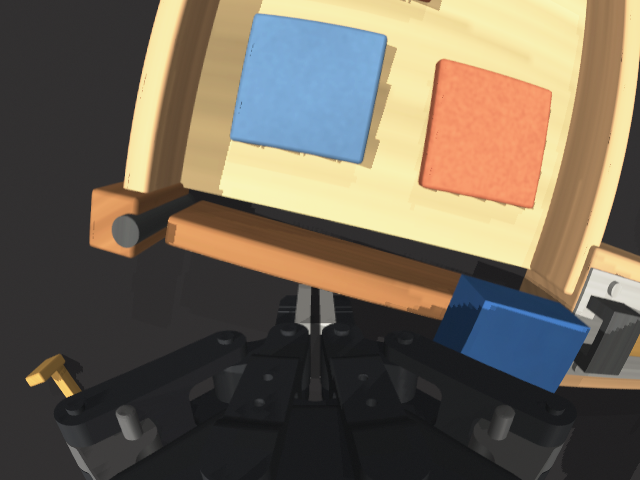

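The gate is nearly shut: the keeper is at (515,330) next to the bed, and the reaction is about 3.4 N. I'll continue in small steps until the hard stop.

servo_tool([
  {"x": 3,"y": 0,"z": 0,"yaw": 0},
  {"x": 4,"y": 0,"z": 0,"yaw": 0},
])

```text
time: 6.55
ee_pos: [0.5387, 0.0933, 0.0545]
tcp_rot: [-177.7, -0.3, 16.2]
wrist_force: [-8.2, -2.4, 2.6]
opening: -0.0001
```

servo_tool([
  {"x": 3,"y": 0,"z": 0,"yaw": 0},
])

```text
time: 6.68
ee_pos: [0.5393, 0.0932, 0.0543]
tcp_rot: [-177.7, -0.0, 16.3]
wrist_force: [-24.0, -2.6, 13.6]
opening: -0.0002
```

servo_tool([
  {"x": 2,"y": 0,"z": 0,"yaw": 0},
])

```text
time: 6.8
ee_pos: [0.5392, 0.0932, 0.0544]
tcp_rot: [-177.6, 0.2, 16.3]
wrist_force: [-15.1, -1.6, 10.5]
opening: -0.0001
```

servo_tool([
  {"x": 2,"y": 0,"z": 0,"yaw": 0},
])

```text
time: 6.92
ee_pos: [0.5392, 0.0932, 0.0545]
tcp_rot: [-177.5, 0.4, 16.3]
wrist_force: [-15.1, -2.2, 8.3]
opening: -0.0004
```

A firm stop: the position no longer advances, and the peak reading was 24 N. I'll back off, then check the gate angle.

servo_tool([
  {"x": -6,"y": 0,"z": 0,"yaw": 0},
  {"x": -30,"y": 0,"z": 0,"yaw": 0},
  {"x": -60,"y": 0,"z": 20,"yaw": 0},
  {"x": -80,"y": 0,"z": 70,"yaw": 0},
  {"x": -80,"y": -40,"z": 130,"yaw": 8},
  {"x": -80,"y": -90,"z": 160,"yaw": 18},
  {"x": -80,"y": -140,"z": 160,"yaw": 28},
  {"x": -80,"y": -190,"z": 160,"yaw": 38},
  {"x": -80,"y": -240,"z": 160,"yaw": 48},
  {"x": -60,"y": -300,"z": 160,"yaw": 58},
  {"x": -40,"y": -350,"z": 160,"yaw": 68},
  {"x": -20,"y": -390,"z": 160,"yaw": 77},
])

```text
time: 8.43
ee_pos: [0.52, -0.2991, 0.2146]
tcp_rot: [-177.6, 0.5, 93.5]
wrist_force: [0.7, 0.3, 0.3]
opening: 0.0004
```

```bash
python3 s.py 5 top wrist; python3 - <<'E'
from h import *
p=np.load("top5.npz")["p"]
c=p[130:280,160:385][:,:,::-1];cv2.imwrite("pics/topz5.png",cv2.resize(c,None,fx=3.5,fy=3.5,interpolation=cv2.INTER_CUBIC))
E
```

```text
8.425 tray [ -59.2 -286.2] z 0.21457937884331274 [-177.60587794    0.48681519   93.53229017] F tray [0.68 0.31] 0.34046722412014857 [-29.16294872  13.05848282  14.85389289  93.54792706  -1.7024276
  57.3409737 ]
```

View pics/topz5.png

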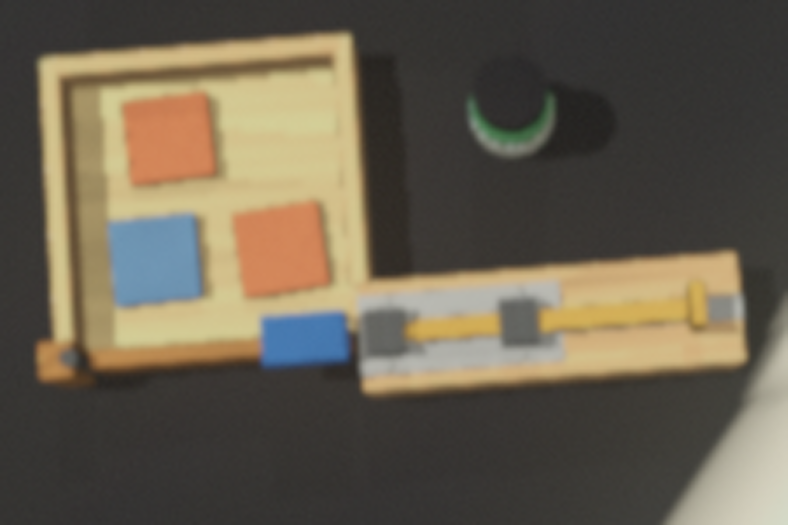

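View pics/wrist5.png

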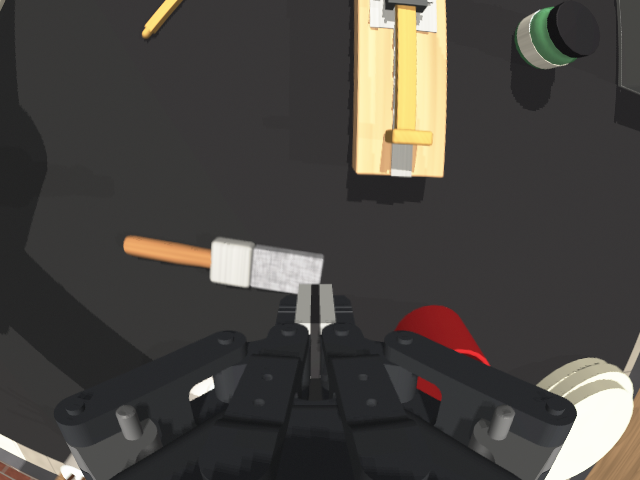

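The gate is shut, with the keeper at (305,340) in line with the bed, and the tiles have not moved. I'll check the angle by numbers and move behind the bolt's tail, which is at (411,137) in the wrist view.

```bash
python3 - <<'E'
from h import *
f=np.load("tray.npz");R,t=f["R"],f["t"]
def keep(n):
    p=np.load(n)["p"];hsv=cv2.cvtColor(p,cv2.COLOR_RGB2HSV)
    s=np.zeros((480,640),bool);s[218:245,232:262]=1
    b=s&(hsv[...,0]>100)&(hsv[...,0]<125)&(hsv[...,1]>120)&(hsv[...,2]>60)
    r=cv2.minAreaRect(np.argwhere(b)[:,::-1].astype(np.float32));
    k=(np.array([ray("top",q,.071)[:2] for q in cv2.boxPoints(r)])-t)@R;print(np.round(k*1000,1))
    c=k.mean(0);print("ang",np.arctan2(-c[0],.18-c[1]),c)
keep("top5.npz")
E
```

```text
[[ 13.1  55. ]
 [ 12.8   1.7]
 [-16.6   1.6]
 [-16.3  54.8]]
ang 0.011753972866942804 [-0.00178319  0.02829762]
```

servo_tool([
  {"x": 30,"y": 20,"z": -20,"yaw": 0},
  {"x": 58,"y": 40,"z": -50,"yaw": 0},
  {"x": 58,"y": 40,"z": -90,"yaw": 0},
  {"x": 58,"y": 40,"z": -100,"yaw": 0},
  {"x": 58,"y": 40,"z": -100,"yaw": 0},
])

```text
time: 9.15
ee_pos: [0.5783, -0.26, 0.1135]
tcp_rot: [-177.5, 0.5, 93.4]
wrist_force: [0.1, -0.3, 0.8]
opening: 0.0002
```

```bash
python3 s.py 6 wrist
```

```text
9.15 tray [   1.2 -250.6] z 0.11352740227386555 [-177.53302932    0.46122485   93.35495885] F tray [ 0.07 -0.27] 0.825529195752777 [-23.57124599  17.96445998   9.66874977  83.69558011  -1.5278233
  63.11027984]
```

View pics/wrist6.png

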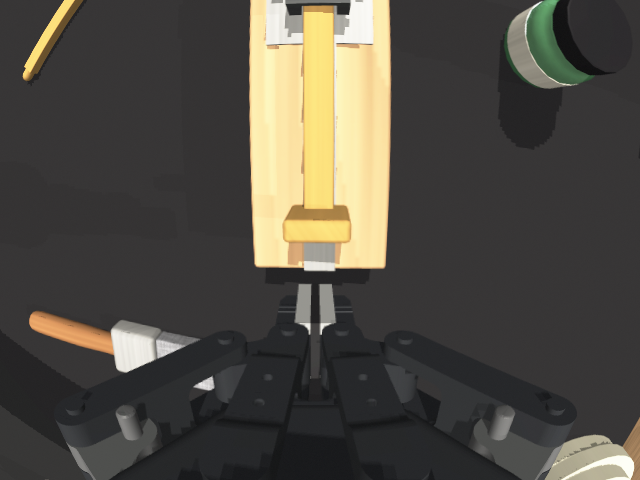

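The tail at (318,223) is centred ahead of the fingertips at (315,295). I descend and approach.

servo_tool([
  {"x": 0,"y": 0,"z": -20,"yaw": 0},
  {"x": 0,"y": 0,"z": -33,"yaw": 0},
  {"x": 0,"y": 0,"z": -33,"yaw": 0},
  {"x": 0,"y": 4,"z": -33,"yaw": 0},
  {"x": 0,"y": 8,"z": -33,"yaw": 0},
  {"x": 0,"y": 8,"z": -33,"yaw": 0},
])

```text
time: 9.95
ee_pos: [0.579, -0.252, 0.0821]
tcp_rot: [-177.7, 0.5, 93.4]
wrist_force: [0.0, 0.0, 0.1]
opening: -0.0003
```

servo_tool([
  {"x": 0,"y": 2,"z": 0,"yaw": 0},
  {"x": 0,"y": 4,"z": 0,"yaw": 0},
  {"x": 0,"y": 6,"z": 0,"yaw": 0},
])

```text
time: 10.32
ee_pos: [0.579, -0.2458, 0.0821]
tcp_rot: [-177.7, 0.5, 93.4]
wrist_force: [-0.8, -0.1, 1.6]
opening: -0.0003
```

```bash
python3 s.py 7 wrist
```

```text
10.325 tray [   2.7 -236.5] z 0.08207801759732414 [-177.65268312    0.52105159   93.37374271] F tray [-0.78 -0.02] 1.588971016565897 [-22.38577037  17.62845015   5.76742475  80.02716406  -1.48888636
  64.27569862]
```

View pics/wrist7.png

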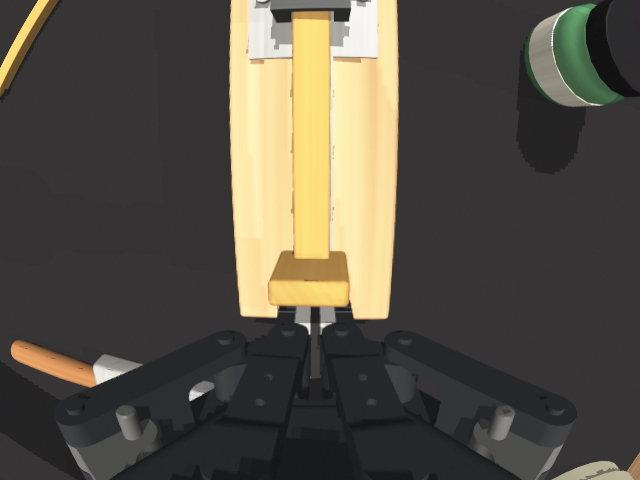

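I'm just behind the tail, which appears at (309,280). Now I push along tray +y at 24 mm/s.

servo_tool([
  {"x": -1,"y": 3,"z": 0,"yaw": 0},
  {"x": -1,"y": 6,"z": 0,"yaw": 0},
  {"x": -2,"y": 9,"z": 0,"yaw": 0},
  {"x": -2,"y": 12,"z": 0,"yaw": 0},
])

```text
time: 10.88
ee_pos: [0.5769, -0.2334, 0.082]
tcp_rot: [-177.6, 0.5, 93.4]
wrist_force: [-0.4, -1.2, -0.5]
opening: 0.0
```

servo_tool([
  {"x": 0,"y": 3,"z": 0,"yaw": 0},
  {"x": 0,"y": 6,"z": 0,"yaw": 0},
  {"x": -1,"y": 9,"z": 0,"yaw": 0},
])

```text
time: 11.25
ee_pos: [0.5759, -0.2242, 0.082]
tcp_rot: [-177.6, 0.5, 93.4]
wrist_force: [-0.0, -1.4, -0.2]
opening: 0.0005
```

```bash
python3 s.py 8 wrist top
```

```text
11.25 tray [   0.9 -214.8] z 0.08203128867769675 [-177.64467275    0.51723198   93.38346152] F tray [-0.11 -1.43] -0.15778468908547905 [-20.66686258  16.17574416   3.9643077   79.72917957  -1.43169059
  65.98455807]
```

View pics/wrist8.png

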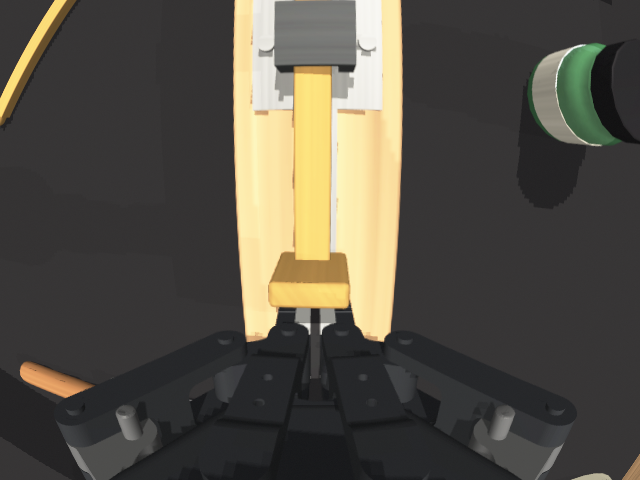

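The bolt slides at about 1.4 N with the tail riding on the fingertips. I'll keep calls small from here because the mouth is near.

servo_tool([
  {"x": 0,"y": 2,"z": 0,"yaw": 0},
  {"x": 0,"y": 4,"z": 0,"yaw": 0},
])

```text
time: 11.6
ee_pos: [0.5758, -0.22, 0.0821]
tcp_rot: [-177.6, 0.5, 93.4]
wrist_force: [-0.0, -1.2, -0.9]
opening: -0.0
```

servo_tool([
  {"x": 0,"y": 1.5,"z": 0,"yaw": 0},
  {"x": 0,"y": 2.5,"z": 0,"yaw": 0},
])

```text
time: 11.85
ee_pos: [0.5758, -0.2174, 0.0821]
tcp_rot: [-177.6, 0.5, 93.4]
wrist_force: [0.5, -2.6, -0.3]
opening: 0.0004
```

servo_tool([
  {"x": 0,"y": 1,"z": 0,"yaw": 0},
  {"x": 0,"y": 2,"z": 0,"yaw": 0},
])

```text
time: 12.1
ee_pos: [0.5758, -0.2154, 0.0821]
tcp_rot: [-177.6, 0.5, 93.4]
wrist_force: [0.3, -1.7, -0.5]
opening: 0.0001
```

servo_tool([
  {"x": 0,"y": 1,"z": 0,"yaw": 0},
  {"x": -0.5,"y": 2,"z": 0,"yaw": 0},
])

```text
time: 12.35
ee_pos: [0.5753, -0.2133, 0.0821]
tcp_rot: [-177.6, 0.5, 93.4]
wrist_force: [0.5, -1.4, -0.1]
opening: -0.0004
```

servo_tool([
  {"x": 0,"y": 1,"z": 0,"yaw": 0},
  {"x": -0.5,"y": 2,"z": 0,"yaw": 0},
])

```text
time: 12.6
ee_pos: [0.5749, -0.2113, 0.0821]
tcp_rot: [-177.7, 0.5, 93.4]
wrist_force: [0.5, -2.1, 0.1]
opening: 0.0001
```

servo_tool([
  {"x": 0,"y": 1,"z": 0,"yaw": 0},
  {"x": -0.5,"y": 2,"z": 0,"yaw": 0},
])

```text
time: 12.85
ee_pos: [0.5744, -0.2092, 0.0821]
tcp_rot: [-177.7, 0.5, 93.4]
wrist_force: [0.5, -2.2, -0.6]
opening: -0.0001
```

servo_tool([
  {"x": 0,"y": 1,"z": 0,"yaw": 0},
  {"x": -0.5,"y": 2,"z": 0,"yaw": 0},
])

```text
time: 13.1
ee_pos: [0.5739, -0.2072, 0.0821]
tcp_rot: [-177.7, 0.5, 93.4]
wrist_force: [1.8, -1.3, 0.3]
opening: 0.0001
```

```bash
python3 s.py 9 top side; python3 - <<'E'
from h import *
p=np.load("top9.npz")["p"]
c=p[130:280,160:385][:,:,::-1];cv2.imwrite("pics/topz9.png",cv2.resize(c,None,fx=3.5,fy=3.5,interpolation=cv2.INTER_CUBIC))
p=np.load("side9.npz")["p"]
c=p[180:330,150:375][:,:,::-1];cv2.imwrite("pics/sidez9.png",cv2.resize(c,None,fx=3.5,fy=3.5,interpolation=cv2.INTER_CUBIC))
E
```

```text
13.1 tray [  -0.  -197.6] z 0.08209693258781227 [-177.66640696    0.51615273   93.39511612] F tray [ 1.76 -1.39] 0.3186343386668081 [-19.25436781  15.12953418   2.69527094  79.52110602  -1.37447712
  67.38448598]
```

View pics/sidez9.png

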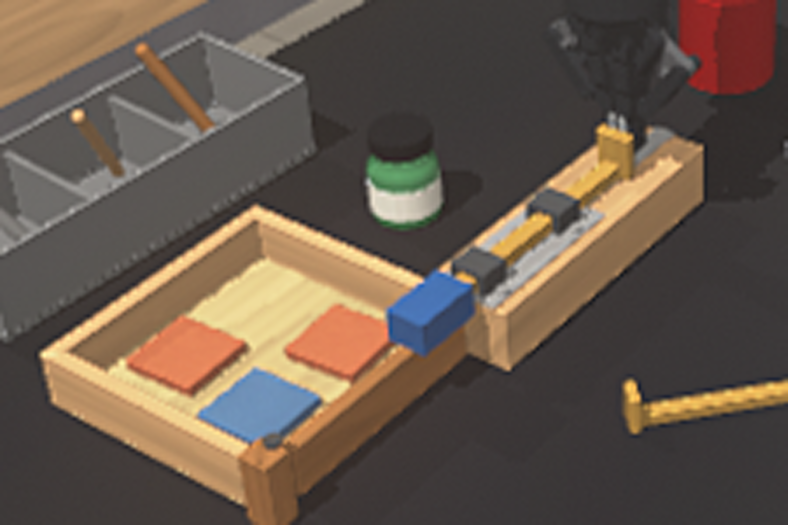

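The side view shows the nose entering the keeper at about (462,280) with no jump in force. I continue.

servo_tool([
  {"x": 0,"y": 1,"z": 0,"yaw": 0},
  {"x": 0,"y": 2,"z": 0,"yaw": 0},
])

```text
time: 13.45
ee_pos: [0.5739, -0.205, 0.0821]
tcp_rot: [-177.7, 0.5, 93.4]
wrist_force: [0.0, -1.9, -0.6]
opening: 0.0002
```

servo_tool([
  {"x": 0,"y": 1,"z": 0,"yaw": 0},
  {"x": 0,"y": 2,"z": 0,"yaw": 0},
])

```text
time: 13.7
ee_pos: [0.5738, -0.2029, 0.0821]
tcp_rot: [-177.7, 0.5, 93.4]
wrist_force: [0.8, -0.9, 0.4]
opening: 0.0
```

servo_tool([
  {"x": 0,"y": 1,"z": 0,"yaw": 0},
  {"x": 0,"y": 2,"z": 0,"yaw": 0},
])

```text
time: 13.95
ee_pos: [0.5738, -0.2009, 0.0821]
tcp_rot: [-177.7, 0.5, 93.4]
wrist_force: [0.4, -2.2, 0.1]
opening: 0.0002
```

servo_tool([
  {"x": 0,"y": 1,"z": 0,"yaw": 0},
  {"x": -0.5,"y": 2,"z": 0,"yaw": 0},
])

```text
time: 14.2
ee_pos: [0.5735, -0.1988, 0.0822]
tcp_rot: [-177.7, 0.5, 93.4]
wrist_force: [0.6, -1.5, -0.8]
opening: 0.0003
```

servo_tool([
  {"x": 0,"y": 1,"z": 0,"yaw": 0},
  {"x": 0,"y": 2,"z": 0,"yaw": 0},
])

```text
time: 14.45
ee_pos: [0.5734, -0.1967, 0.0821]
tcp_rot: [-177.7, 0.5, 93.4]
wrist_force: [0.4, -1.6, -0.8]
opening: 0.0002
```

servo_tool([
  {"x": 0,"y": 1,"z": 0,"yaw": 0},
  {"x": 0,"y": 2,"z": 0,"yaw": 0},
])

```text
time: 14.7
ee_pos: [0.5734, -0.1947, 0.0821]
tcp_rot: [-177.7, 0.5, 93.4]
wrist_force: [1.1, -1.3, -1.1]
opening: 0.0
```

The stop is close now, so I'll use 1 mm calls.

servo_tool([
  {"x": 0,"y": 0.5,"z": 0,"yaw": 0},
  {"x": 0,"y": 1,"z": 0,"yaw": 0},
])

```text
time: 14.95
ee_pos: [0.5734, -0.1936, 0.0821]
tcp_rot: [-177.7, 0.5, 93.4]
wrist_force: [0.3, -1.7, -0.2]
opening: -0.0
```

servo_tool([
  {"x": 0,"y": 0.5,"z": 0,"yaw": 0},
  {"x": 0,"y": 1,"z": 0,"yaw": 0},
])

```text
time: 15.2
ee_pos: [0.5734, -0.1926, 0.0821]
tcp_rot: [-177.7, 0.5, 93.4]
wrist_force: [1.0, -2.5, -0.7]
opening: -0.0001
```

servo_tool([
  {"x": 0,"y": 0.5,"z": 0,"yaw": 0},
  {"x": 0,"y": 1,"z": 0,"yaw": 0},
])

```text
time: 15.45
ee_pos: [0.5734, -0.1916, 0.0821]
tcp_rot: [-177.7, 0.5, 93.4]
wrist_force: [-0.1, -1.9, -1.4]
opening: 0.0003
```

servo_tool([
  {"x": 0,"y": 0.5,"z": 0,"yaw": 0},
  {"x": 0,"y": 1,"z": 0,"yaw": 0},
])

```text
time: 15.7
ee_pos: [0.5734, -0.1905, 0.0821]
tcp_rot: [-177.7, 0.5, 93.4]
wrist_force: [0.5, -1.4, -0.6]
opening: -0.0
```

servo_tool([
  {"x": 0,"y": 0.5,"z": 0,"yaw": 0},
  {"x": 0,"y": 1,"z": 0,"yaw": 0},
])

```text
time: 15.95
ee_pos: [0.5734, -0.1895, 0.0821]
tcp_rot: [-177.7, 0.5, 93.4]
wrist_force: [1.4, -1.1, -0.5]
opening: 0.0003
```

servo_tool([
  {"x": 0,"y": 0.5,"z": 0,"yaw": 0},
  {"x": 0,"y": 1,"z": 0,"yaw": 0},
])

```text
time: 16.2
ee_pos: [0.5734, -0.1885, 0.0821]
tcp_rot: [-177.7, 0.5, 93.4]
wrist_force: [0.4, -2.3, 0.1]
opening: -0.0001
```

servo_tool([
  {"x": 0,"y": 0.5,"z": 0,"yaw": 0},
  {"x": -0.5,"y": 1,"z": 0,"yaw": 0},
])

```text
time: 16.45
ee_pos: [0.573, -0.1875, 0.0822]
tcp_rot: [-177.7, 0.5, 93.4]
wrist_force: [2.1, -1.3, 0.2]
opening: -0.0001
```

servo_tool([
  {"x": 0,"y": 0.5,"z": 0,"yaw": 0},
  {"x": 0,"y": 1,"z": 0,"yaw": 0},
])

```text
time: 16.7
ee_pos: [0.573, -0.1865, 0.0822]
tcp_rot: [-177.7, 0.5, 93.4]
wrist_force: [0.6, -0.6, -0.0]
opening: 0.0001
```

servo_tool([
  {"x": 0,"y": 0.5,"z": 0,"yaw": 0},
  {"x": 0,"y": 1,"z": 0,"yaw": 0},
])

```text
time: 16.95
ee_pos: [0.573, -0.1854, 0.0822]
tcp_rot: [-177.7, 0.5, 93.4]
wrist_force: [0.2, -0.9, -0.4]
opening: -0.0001
```

servo_tool([
  {"x": 0,"y": 0.5,"z": 0,"yaw": 0},
  {"x": 0,"y": 1,"z": 0,"yaw": 0},
])

```text
time: 17.2
ee_pos: [0.573, -0.1844, 0.0822]
tcp_rot: [-177.7, 0.5, 93.4]
wrist_force: [0.1, -1.3, 0.2]
opening: 0.0
```

servo_tool([
  {"x": 0,"y": 0.5,"z": 0,"yaw": 0},
  {"x": 0,"y": 1,"z": 0,"yaw": 0},
])

```text
time: 17.45
ee_pos: [0.573, -0.1833, 0.0821]
tcp_rot: [-177.7, 0.5, 93.4]
wrist_force: [0.5, -1.8, -0.6]
opening: 0.0002
```

servo_tool([
  {"x": 0,"y": 0.5,"z": 0,"yaw": 0},
  {"x": 0,"y": 1,"z": 0,"yaw": 0},
])

```text
time: 17.7
ee_pos: [0.5729, -0.1823, 0.0821]
tcp_rot: [-177.7, 0.5, 93.4]
wrist_force: [0.3, -1.6, -0.2]
opening: 0.0002
```

servo_tool([
  {"x": 0,"y": 0.5,"z": 0,"yaw": 0},
  {"x": 0,"y": 1,"z": 0,"yaw": 0},
])

```text
time: 17.95
ee_pos: [0.5729, -0.1813, 0.0822]
tcp_rot: [-177.7, 0.5, 93.4]
wrist_force: [0.7, -1.7, -0.8]
opening: 0.0001
```

servo_tool([
  {"x": 0,"y": 0.5,"z": 0,"yaw": 0},
  {"x": 0,"y": 1,"z": 0,"yaw": 0},
])

```text
time: 18.2
ee_pos: [0.5729, -0.1803, 0.0821]
tcp_rot: [-177.7, 0.5, 93.4]
wrist_force: [-0.1, -3.2, -0.8]
opening: -0.0001
```

servo_tool([
  {"x": 0,"y": 0.5,"z": 0,"yaw": 0},
  {"x": 0,"y": 1,"z": 0,"yaw": 0},
])

```text
time: 18.45
ee_pos: [0.573, -0.18, 0.0823]
tcp_rot: [-177.7, 0.6, 93.4]
wrist_force: [0.6, -8.5, -0.4]
opening: 0.0003
```

servo_tool([
  {"x": 0,"y": 0.5,"z": 0,"yaw": 0},
  {"x": 0,"y": 1,"z": 0,"yaw": 0},
])

```text
time: 18.7
ee_pos: [0.5731, -0.18, 0.0824]
tcp_rot: [-177.7, 0.7, 93.3]
wrist_force: [-0.5, -9.5, -1.4]
opening: 0.0004
```

The advance has stopped at y = -0.180, with the force up from about 1.7 N to 9.5 N: the bolt is on the stop. I hold that press for half a second.

servo_tool([
  {"x": 0,"y": 1,"z": 0,"yaw": 0},
  {"x": 0,"y": 1,"z": 0,"yaw": 0},
  {"x": 0,"y": 1,"z": 0,"yaw": 0},
  {"x": 0,"y": 1,"z": 0,"yaw": 0},
])

```text
time: 19.2
ee_pos: [0.5732, -0.1799, 0.0826]
tcp_rot: [-177.7, 0.8, 93.3]
wrist_force: [1.4, -7.3, -1.0]
opening: -0.0
```

```bash
python3 s.py 10 wrist side
```

```text
19.2 tray [   0.8 -170.4] z 0.08258077974593032 [-177.70505975    0.83713836   93.28748644] F tray [ 0.96 -7.41] -1.0165363655012758 [-16.74069678  13.7599181    1.10013416  79.21036231  -1.57181649
  70.0142409 ]
```

View pics/wrist10.png

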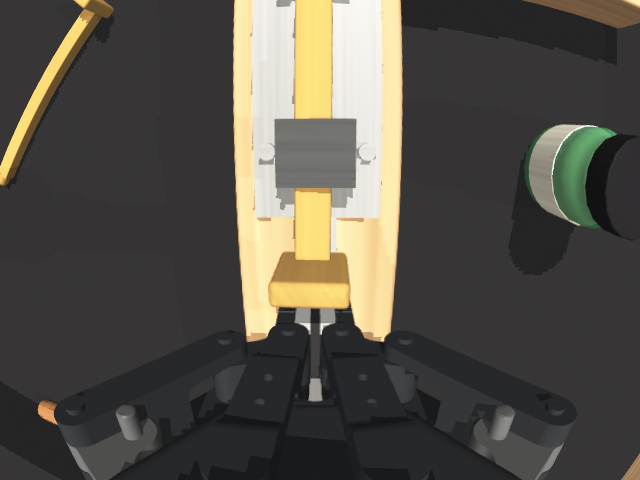

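The press held at about 7 N with no motion. The tail at (309,280) is well clear of the rear guide at (315,153), so the resistance is the keeper's stop. Now I back off and rise.

servo_tool([
  {"x": 0,"y": -5,"z": 0,"yaw": 0},
  {"x": 1,"y": -20,"z": 0,"yaw": 0},
  {"x": 2,"y": -35,"z": 10,"yaw": 0},
  {"x": 2,"y": -50,"z": 60,"yaw": 0},
  {"x": 0,"y": -80,"z": 110,"yaw": 0},
  {"x": -20,"y": -130,"z": 150,"yaw": 0},
  {"x": -40,"y": -180,"z": 160,"yaw": 0},
  {"x": -40,"y": -180,"z": 160,"yaw": 0},
])

```text
time: 20.3
ee_pos: [0.5316, -0.3643, 0.2444]
tcp_rot: [-177.8, 1.0, 93.0]
wrist_force: [0.4, 0.7, 0.5]
opening: 0.0003
```

```bash
python3 s.py 11 top side; python3 - <<'E'
from h import *
p=np.load("top11.npz")["p"]
c=p[130:280,160:385][:,:,::-1];cv2.imwrite("pics/topz11.png",cv2.resize(c,None,fx=3.5,fy=3.5,interpolation=cv2.INTER_CUBIC))
p=np.load("side11.npz")["p"]
c=p[180:330,150:375][:,:,::-1];cv2.imwrite("pics/sidez11.png",cv2.resize(c,None,fx=3.5,fy=3.5,interpolation=cv2.INTER_CUBIC))
E
```

```text
20.3 tray [ -51.5 -352. ] z 0.24444318082513156 [-177.81276396    0.95149963   93.0030815 ] F tray [0.43 0.64] 0.4537279298170699 [-33.58039703  19.71336702  26.37112933  97.8478748   -2.06716233
  53.4561576 ]
```

View pics/topz11.png

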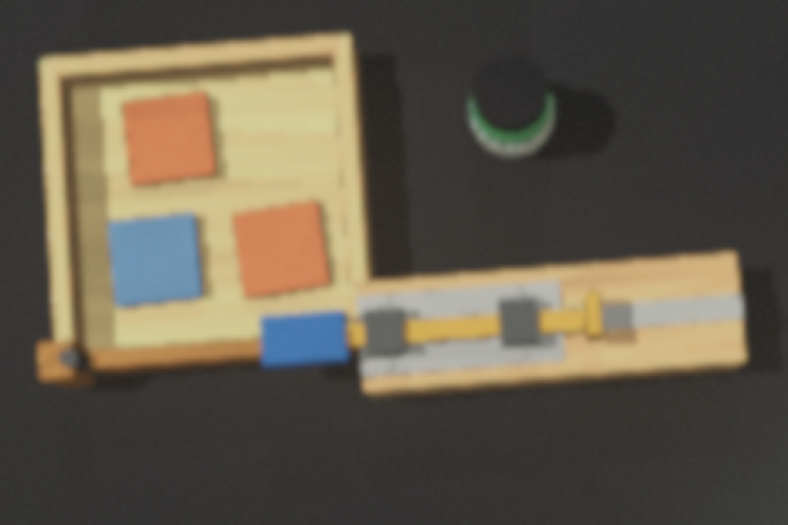

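View pics/sidez11.png

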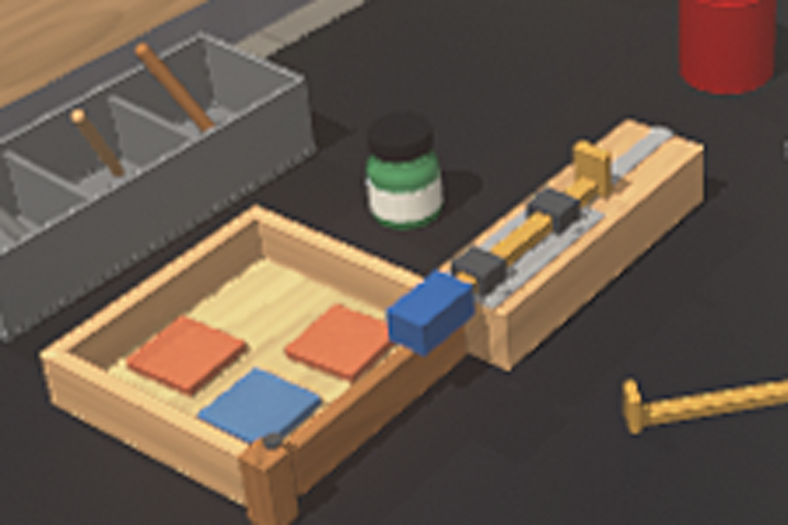

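Both views show the gate shut and the bolt through both guides into the keeper. The tail is now at (594,313) after about 64 mm of travel, which puts the nose roughly 36 mm deep. The tiles and jar have not moved and the arm is clear, so I hand the job in.

```bash
python3 -c "
from workcell import *
print(job_done())"
```

```text
the job is handed in; nothing more can be done
None
```

The gate is shut and the brass bolt is seated in the blue keeper; I handed the job in at about 20 s with the arm clear of everything.

- **Gate:** I swung it from about 0.51 rad to its hard stop. My highest reading there was 24 N, close to the 25 N limit, because I sent one step too many in that batch. Readings come only at the end of each call, so a brief higher peak is possible.
- **Bolt:** It slid at 1–2.5 N and entered the keeper without striking it. It stopped dead after about 64 mm of travel, roughly 36 mm deep. I held it on the stop for about 0.75 s at 7–9.5 N by the readings, then let go.
- **Last checks:** The final top and side views show the gate shut and the bolt in the keeper. The tiles and jar look unmoved; I didn't compare the other things before and after.
- **Disagreement:** After closing, the top camera put the gate at 0.012 rad rather than 0. That is within the calibration error and under the 0.03 rad limit, and the hard stop was felt.
- **Setbacks:** My first move calls were refused for missing keys. Later, joint 6 reached its 180° limit, which left the tool tilted about 2° for the rest of the job; neither affected the result.

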